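# Change over the seed samples on the instruments

## Robot

A 6-joint arm with a two-finger parallel gripper is mounted at the origin on the work surface. World frame = base frame: x ahead of the robot, y to its left, z up, the work surface at z = 0. Lengths are in m, angles in rad, forces in N, time in s.
With the tool pointing down it reaches from about 0.35 to 0.85 m from the base axis. Payload 8.1 kg.
Tool frame: the origin (TCP) lies between the finger pads; the fingertips stand 14 mm ahead of it and the grasp point (between the pads) lies 5 mm behind it (robot.tcp_to_tips is the z of the fingertips in the tool frame, in m); z points along the fingers, y is the line along which they close (so a half turn about z gives the same grasp; the last joint's range is limited). The gripper opens to 93 mm and grips with 3 to 60 N. Pads are 15 mm wide; open, the fingers measure 128 mm over their backs; the gripper's body (75 mm by 188 mm) begins 65 mm behind the grasp point.
Start: joints at [1.182, 0.13, 1.488, -0, 1.523, -0.085], TCP at [0.179, 0.573, 0.233] pointing down, gripper open.
Joint ranges: [-2.96, 2.96], [-0.89, 2.26], [0.02, 2.5], [-1.34, 4.48], [0, 2.73], [-2.66, 2.66]. Speed limits (rad/s): [2.39, 2.39, 2.79, 3.14, 3.14, 3.14].

## Interface

Orientations are given as a rotation vector (axis times angle).
In Python, from plant import sensors, read_camera, robot gives the robot as it stands.
- The arm moves only by the tool creep_tool, called after "Request:" as a command line: name --argument value ..., lists and objects as JSON in quotes. Schema: {"type":"object","properties":{"ticks":{"type":"array","items":{"type":"object","properties":{"jaw":{"type":"number"},"xyz":{"type":"array","items":{"type":"number"},"minItems":3,"maxItems":3},"twist":{"type":"number"}},"additionalProperties":false,"required":["jaw"]},"minItems":1,"maxItems":20},"grip_n":{"type":"number"},"only":{"type":"string"},"quiet":{"type":"boolean"},"lines":{"type":"string"}},"required":["ticks"],"additionalProperties":false}. ticks is a list of rows, 1 to 20 of them, each an object with the fields jaw (the finger opening in m), xyz (a list: dx, dy, dz in shares of 0.6 m (1.0 is 0.6 m)), twist (a turn about the tool's z in parts of the range, where 1.0 means pi rad); a field left out counts as zero (the opening has to be given); each row shifts and turns the commanded pose from where the row before left it, along the tool's axes as they then stand; what a row does not reach is not made up. A row lasts 1/10 s, in which the tool goes at most 0.05 m and 0.15 rad, less where a joint would pass 70% of its speed; a pose out of reach is approached as far as the arm can. The fingers move at their own pace and stop on an object; grip_n is the grip in N (left out, the last holds). Time passes only in rows, so rows that do not move let the fingers close. The tool returns the time, the measured TCP pose, the force, the opening and the grip force at its end. only (a regular expression) keeps the lines of the reply that match it, lines (a string "A,B") keeps lines A to B, and quiet returns only ok. Input that does not fit is refused with a message, and nothing moves.
- sensors.read_state(): the state, without advancing time (a new reading comes with each control period).
- read_camera(name): name is "side" or "top" or "wrist"; returns a dict with "image" (400x640x3 uint8, red, green, blue), "depth" (400x640 float32, m along the optical axis (not along the pixel's ray), 0 where there is no reading), "fx", "fy", "cx", "cy" (pixels), "R" (3x3) and "t" (3): a world point X has camera coordinates R X + t. Camera axes: x right, y down, z forward; pixel columns grow to the right and rows downward; lengths in m; the calibration is good to about 2 mm. A picture is of the moment at which its call begins.
- robot.close_job(): hands the job in; it is judged then, once.
The state is a dict: "t": time; "q": joint angles; "dq": joint speeds; "joint_torque": joint torques, N m; "tool_pos": TCP position; "orientation": TCP orientation; "force": force on the tool from outside, world axes, zero at the start; "wrist_torque": the same for the moment, N m; "opening": finger opening in m; "gripper_force": force on a finger pad.
Only numpy, scipy, OpenCV 4.12 (cv2) and the standard library are available. Lean on these libraries where they do the work, as an engineer would, in place of code of your own. Each camera call takes 0.05 s, during which the arm holds its last target. There are 200 camera calls.

## Task

The amber bottle and the glass jar have been examined and the tin and the square box are next: put the tin in the middle of the balance pan, the square box in the middle of the light table, the bottle in the middle of the wooden tray and the jar in the middle of the round dish, all standing upright. The places are all taken, so park a sample on the empty cork mat whenever you need room; never stand a sample on the bare counter. Set each sample down rather than dropping it, and leave the beaker where it is.

Things in the scene. Friction and masses are not known exactly. Their poses are not given: they have to be found in the camera images.
- bottle: tall amber glass bottle with a narrow black cap: body 46 mm in diameter and straight-sided up to 62 mm, then a shoulder and a cap 30 mm in diameter; 95 mm high in all. Origin: centre of its underside, z up. Loose, 0.12 to 0.24 kg. At the start it stands on the balance or on the light table.
- jar: clear glass jar of seed with a wide white lid: body 54 mm in diameter up to 52 mm, lid 55 mm in diameter; 66 mm high. Origin: centre of its underside, z up. Loose, 0.1 to 0.21 kg. At the start it stands on whichever of balance and light table the bottle does not.
- tin: low round aluminium tin: 58 mm in diameter up to 32 mm, lid 60 mm in diameter above; 42 mm high. Origin: centre of its underside, z up. Loose, 0.08 to 0.17 kg. At the start it stands in the wooden tray or in the round dish.
- box: low square clear plastic box of seed with a white lid: 54 x 54 mm up to 34 mm, lid 56 x 56 mm above; 44 mm high. Origin: centre of its underside, z up, x and y across its flat sides. Loose, 0.07 to 0.16 kg. At the start it stands in whichever of tray and dish the tin does not.
- balance: white laboratory balance, fixed, 135 x 120 mm, with a round flat steel pan 100 mm in diameter that does not give. Origin: on the counter exactly below the centre of the pan; z up; the top of the pan is 45 mm above the origin. Its casing (36 mm high) reaches 80 mm to -x (display) and 55 mm to +x, 60 mm to each side in y.
- light_table: grey light table, fixed, 120 x 120 mm, with a square white glass 100 x 100 mm on top. Origin: centre of its underside, z up; the top of the glass is 45 mm above the origin.
- tray: square wooden tray, fixed, 120 x 120 mm, with a rim 12 mm high and 6 mm thick; the floor is 6 mm above the counter. Origin: centre of its underside, on the counter, z up.
- dish: round aluminium dish, fixed, 120 mm in diameter at the rim, 12 mm high, inner floor about 102 mm in diameter and 6 mm above the counter. Origin: centre of its underside, on the counter, z up.
- mat: square cork mat, fixed, 110 x 110 mm, 6 mm thick, empty at the start: the free place for parking. Origin: centre of its underside, on the counter, z up.
- beaker: empty open glass beaker, a bystander, 64 mm in diameter at the rim, 85 mm high. Origin: centre of its underside, z up. Loose, 0.15 kg. A fixed white mortar bowl, 90 mm wide and 50 mm high, also stands among the places; the places, beaker and mortar are at least 160 mm apart, centre to centre.
There are look-alikes about, which are no part of the job. What is shaped like the tin but yellow is not meant.

How it is judged:
By the outcome, as a careful person would: the job done as asked, in the order asked, and still so for the second after the job is handed in, with the robot touching nothing.
It also fails if it takes over 141 s, if anything falls off the work surface, if the arm or the gripper's body presses on something with over 40 N, if the wrist force passes 120 N, or if a joint passes its speed limit or range.

## Working session

There is one attempt and no reset: what is moved stays moved. The work goes in short steps, Python scripts to look and compute and a tool call to move; the robot and the scene stay as the last step left them, time stands still between calls to the robot, and variables do not carry over. Pictures are saved under pics/ and viewed, at most 14 in all, crops included, and the job is handed in when it is done.

```bash
mkdir -p pics; ls
```

Run:
```python
from plant import sensors, read_camera, robot
import cv2,numpy as np
for n in("top","side"):
    c=read_camera(n); cv2.imwrite(f"pics/{n}0.png",c["image"][:,:,::-1]); np.savez(f"{n}0.npz",**c)
    print(n,c["fx"],c["R"].round(3).tolist(),c["t"])
s=sensors.read_state();print(s["tool_pos"],s["orientation"],s["t"])
```

```text
pics
top 498.5270392270507 [[-0.028, -0.999, -0.019], [-0.996, 0.029, -0.086], [0.087, 0.017, -0.996]] [0.06622243 0.5712653  1.34036736]
side 424.5433834873242 [[0.995, -0.098, 0.013], [-0.07, -0.793, -0.605], [0.07, 0.601, -0.796]] [-0.53276077  0.0873341   0.93131941]
[0.17929709 0.57208266 0.23173331] [-4.75308557e-01 -3.10506866e+00  2.45653888e-03] 0.1
```

View pics/top0.png

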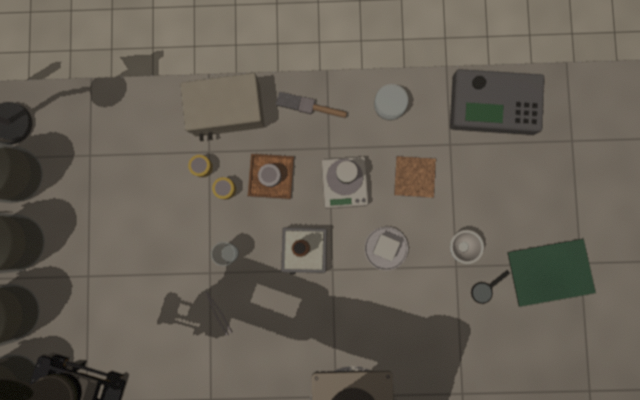

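View pics/side0.png

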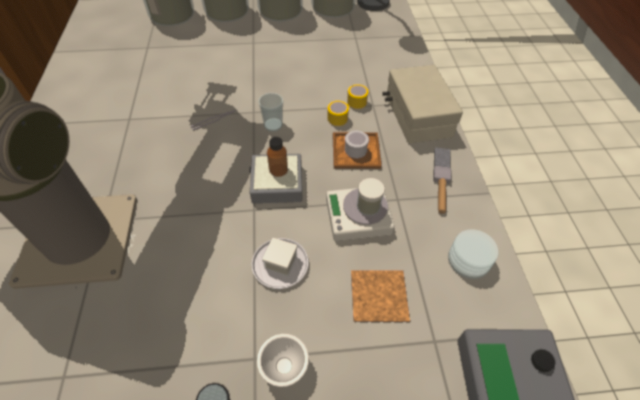

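The top view (x up, y to the left) shows the tin in the tray (271,176), the jar on the balance (345,182), the mat (415,177) and the bottle on the light table (304,250). The box is in the dish (387,248), the mortar at (467,247) and the beaker at (225,254). The yellow look-alikes are at (200,166) and (223,188). The side view agrees.

Create h.py:
```python
import numpy as np, cv2
from plant import sensors, read_camera, robot
def cloud(c):
    d=c["depth"].astype(float); v,u=np.mgrid[:d.shape[0],:d.shape[1]]
    P=np.stack([(u-c["cx"])/c["fx"]*d,(v-c["cy"])/c["fy"]*d,d],-1)
    return np.where(d[...,None]>0,(P-c["t"])@c["R"],np.nan)   # R^T(P-t)
def blob(W,xy,r,z0,z1,extra=None):
    m=(np.hypot(W[...,0]-xy[0],W[...,1]-xy[1])<r)&(W[...,2]>z0)&(W[...,2]<z1)
    if extra is not None: m&=extra
    p=W[m]
    if len(p)<5: return None
    q=p[:,:2].astype(np.float32)
    (cx,cy),rad=cv2.minEnclosingCircle(q); R=cv2.minAreaRect(q)
    return dict(n=len(p),mean=p.mean(0).round(4),circ=np.round([cx,cy,rad],4),rect=np.round([*R[0],*R[1],R[2]],4))
```

Run:
```python
from h import *
c=dict(np.load("top0.npz"));W=cloud(c)
pix=dict(tin=(271,176),jar=(346,171),mat=(415,177),bottle=(301,247),box=(388,246),mortar=(467,247),beaker=(225,254),lt=(318,262),bal=(340,195),dishfl=(387,262))
for n,(u,v) in pix.items(): print(n,W[v,u].round(3))
for n,xy,z0,z1 in [("tin",pix["tin"],.04,.06),("jar",pix["jar"],.10,.12),("bottle",pix["bottle"],.125,.15),("bottlebody",pix["bottle"],.06,.15),("box",pix["box"],.043,.06),("lt",pix["lt"],.04,.05),("mat",pix["mat"],.003,.01),("dish",pix["box"],.004,.016),("balance",(345,182),.03,.05),("tray",pix["tin"],.004,.016),("beaker",pix["beaker"],.02,.1)]:
    print(n,blob(W,W[xy[1],xy[0],:2],.1 if n not in("tin","jar","box") else .05,z0,z1))
c=dict(np.load("side0.npz"));W2=cloud(c)
for n,(u,v) in dict(mat=(380,295),lid=(371,190),tin=(357,140),box=(281,251)).items(): print(n,W2[v,u].round(3))
```

```text
tin [0.641 0.203 0.048]
jar [0.639 0.001 0.116]
mat [ 0.632 -0.192  0.005]
bottle [0.448 0.119 0.141]
box [ 0.444 -0.106  0.052]
mortar [ 0.434 -0.327  0.004]
beaker [ 0.433  0.342 -0.001]
lt [0.406 0.082 0.046]
bal [0.585 0.018 0.037]
dishfl [ 0.399 -0.106  0.003]
tin {'n': 376, 'mean': array([0.6437, 0.2087, 0.0494]), 'circ': array([0.644 , 0.2086, 0.0301]), 'rect': array([0.6433, 0.2097, 0.0577, 0.0577, 0.549 ])}
jar {'n': 356, 'mean': array([ 6.378e-01, -1.000e-04,  1.115e-01]), 'circ': array([ 6.387e-01, -1.000e-04,  2.770e-02]), 'rect': array([ 6.38900e-01, -2.00000e-04,  5.30000e-02,  5.40000e-02,
        7.02704e+01])}
bottle {'n': 112, 'mean': array([0.4449, 0.1244, 0.1401]), 'circ': array([0.444 , 0.1248, 0.0155]), 'rect': array([ 0.4445,  0.1244,  0.0282,  0.0276, 14.653 ])}
bottlebody {'n': 255, 'mean': array([0.4451, 0.1222, 0.1232]), 'circ': array([0.4445, 0.1242, 0.0228]), 'rect': array([ 0.445 ,  0.1238,  0.0443,  0.0437, 41.7688])}
box {'n': 441, 'mean': array([ 0.4387, -0.1008,  0.0505]), 'circ': array([ 0.4388, -0.1011,  0.0378]), 'rect': array([ 4.38800e-01, -1.00
[... 438 characters left out ...]
0074]), 'circ': array([ 0.4435, -0.1052,  0.0999]), 'rect': array([ 0.4415, -0.1051,  0.195 ,  0.1947, 53.2095])}
balance {'n': 1692, 'mean': array([0.6126, 0.0052, 0.0398]), 'circ': array([0.6201, 0.0049, 0.0861]), 'rect': array([0.62  , 0.0041, 0.1351, 0.1197, 2.168 ])}
tray {'n': 1569, 'mean': array([0.6442, 0.2089, 0.0081]), 'circ': array([0.6409, 0.2032, 0.0999]), 'rect': array([ 0.6403,  0.2034,  0.1961,  0.1947, 87.442 ])}
beaker {'n': 325, 'mean': array([0.435 , 0.3345, 0.0631]), 'circ': array([0.4357, 0.3274, 0.0321]), 'rect': array([ 0.4355,  0.3276,  0.0623,  0.0623, 24.5889])}
mat [ 0.636 -0.194  0.009]
lid [ 0.638 -0.007  0.113]
tin [0.646 0.202 0.05 ]
box [ 0.444 -0.098  0.049]
```

Add to h.py:
```python
from scipy.spatial.transform import Rotation as Ro
def go(x,y,z,yaw=None):
    "remaining shift in tool axes to TCP target; yaw = world angle (deg) of the tool y axis"
    s=sensors.read_state(); R=Ro.from_rotvec(s["orientation"]).as_matrix()
    d=R.T@(np.array([x,y,z])-s["tool_pos"]); a=np.degrees(np.arctan2(R[1,1],R[0,1]))
    t=0 if yaw is None else -np.radians((yaw-a+90)%180-90)
    print("pos",s["tool_pos"].round(4),"yaw",a.round(2),"tilt",R[2,:2].round(4),"shift",d.round(4),"turn",round(t,4),"t",s["t"])
```

Run:
```python
from h import *
c=dict(np.load("top0.npz"));W=cloud(c)
hsv=cv2.cvtColor(c["image"],cv2.COLOR_RGB2HSV)
br=hsv[...,1]>100
print("mat",blob(W,(.632,-.192),.09,-.01,.02,br)); print("tray",blob(W,(.642,.206),.1,.0095,.03),blob(W,(.642,.206),.1,-.01,.03,br))
print("dish",blob(W,(.441,-.105),.072,.009,.03),blob(W,(.441,-.105),.08,.007,.03))
go(.644,.2086,.20,65); go(.644,.2086,.036,65)
```

```text
mat {'n': 1437, 'mean': array([ 0.6333, -0.1916,  0.0065]), 'circ': array([ 0.6342, -0.1914,  0.0729]), 'rect': array([ 0.6333, -0.1919,  0.1076,  0.1056, 84.5017])}
tray {'n': 532, 'mean': array([0.6471, 0.2101, 0.013 ]), 'circ': array([0.6448, 0.2094, 0.0834]), 'rect': array([ 0.6459,  0.2101,  0.121 ,  0.1204, 84.2955])} {'n': 1273, 'mean': array([0.6459, 0.2087, 0.0082]), 'circ': array([0.647 , 0.2096, 0.0801]), 'rect': array([ 0.6468,  0.2097,  0.1188,  0.1175, 84.5268])}
dish {'n': 324, 'mean': array([ 0.4362, -0.1009,  0.0119]), 'circ': array([ 0.4386, -0.1075,  0.0636]), 'rect': array([ 0.4368, -0.1039,  0.1154,  0.1173, 87.2577])} {'n': 552, 'mean': array([ 0.4363, -0.1027,  0.0103]), 'circ': array([ 0.4385, -0.1023,  0.0769]), 'rect': array([ 0.435 , -0.1012,  0.1194,  0.1312, 61.6259])}
pos [0.1793 0.5721 0.2317] yaw 72.59 tilt [ 0.0001 -0.0016] shift [-0.5522 -0.2078  0.032 ] turn 0.1325 t 0.1
pos [0.1793 0.5721 0.2317] yaw 72.59 tilt [ 0.0001 -0.0016] shift [-0.5522 -0.2075  0.196 ] turn 0.1325 t 0.1
```

The manual's scale: shifts go in shares of 0.6 m and turns go in shares of pi rad. Converting my numbers, -0.037 m / 0.6 = -0.0617, -0.034 m / 0.6 = -0.0567, 0.1325 rad / 3.1416 = 0.0422.

Request:
creep_tool --ticks '[{"jaw":0.093, "xyz":[-0.0617, -0.0232, 0]}, {"jaw":0.093, "xyz":[-0.0617, -0.0232, 0]}, {"jaw":0.093, "xyz":[-0.0617, -0.0232, 0]}, {"jaw":0.093, "xyz":[-0.0617, -0.0232, 0]}, {"jaw":0.093, "xyz":[-0.0617, -0.0232, 0]}, {"jaw":0.093, "xyz":[-0.0617, -0.0232, 0]}, {"jaw":0.093, "xyz":[-0.0617, -0.0232, 0]}, {"jaw":0.093, "xyz":[-0.0617, -0.0232, 0]}, {"jaw":0.093, "xyz":[-0.0617, -0.0232, 0]}, {"jaw":0.093, "xyz":[-0.0617, -0.0232, 0]}, {"jaw":0.093, "xyz":[-0.0617, -0.0232, 0]}, {"jaw":0.093, "xyz":[-0.0617, -0.0232, 0]}, {"jaw":0.093, "xyz":[-0.0617, -0.0232, 0]}, {"jaw":0.093, "xyz":[-0.0617, -0.0232, 0]}, {"jaw":0.093, "xyz":[-0.0567, -0.022, 0]}, {"jaw":0.093, "xyz":[0, 0, 0.0333], "twist":0.0422}, {"jaw":0.093}]' --grip_n 30

```text
t: 1.8
tool_pos: [0.6429, 0.2077, 0.2085]
orientation: [-0.685, -3.06, 0.004]
force: [-0.5, -0.4, -1.5]
opening: 0.093
gripper_force: 0.0
```

Run:
```python
from h import *
c=read_camera("wrist"); cv2.imwrite("pics/w1.png",c["image"][:,:,::-1]); W=cloud(c)
print("tin",blob(W,(.644,.2086),.05,.042,.06)); print("tray",blob(W,(.642,.206),.1,.0095,.03)); print(W[::80,::100,2].round(3))
go(.644,.2086,.036,65)
```

```text
tin {'n': 2921, 'mean': array([0.643 , 0.2109, 0.0477]), 'circ': array([0.6441, 0.2104, 0.0299]), 'rect': array([6.43800e-01, 2.10700e-01, 5.91000e-02, 5.84000e-02, 6.45878e+01])}
tray {'n': 2577, 'mean': array([0.6417, 0.2129, 0.0118]), 'circ': array([0.6458, 0.2108, 0.0846]), 'rect': array([ 0.6458,  0.2109,  0.1203,  0.1201, 84.5794])}
[[-0.     0.117  0.027 -0.    -0.     0.    -0.001]
 [-0.001  0.044  0.001 -0.001 -0.     0.001 -0.   ]
 [ 0.005 -0.002 -0.     0.006 -0.001  0.001  0.   ]
 [-0.     0.045  0.21   0.011 -0.001  0.042  0.091]
 [ 0.302  0.299  0.296  0.296  0.296  0.296  0.302]]
pos [0.6427 0.2085 0.21  ] yaw 65.08 tilt [ 0.004  -0.0029] shift [-0.0018  0.0011  0.174 ] turn 0.0014 t 1.85
```

View pics/w1.png

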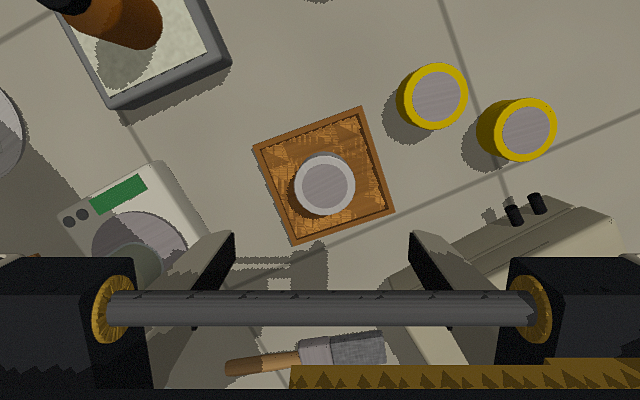

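The wrist view shows the tin centred in the tray at (323,185), in line with the top view. I'm descending to grasp it.

Converted, 0.035 m / 0.6 = 0.0583, 0.03 m / 0.6 = 0.05.

Request:
creep_tool --ticks '[{"jaw":0.093, "xyz":[-0.0017, 0.0025, 0.0583]}, {"jaw":0.093, "xyz":[-0.0017, 0.0017, 0.0583]}, {"jaw":0.093, "xyz":[0, 0, 0.0583]}, {"jaw":0.093, "xyz":[0, 0, 0.05]}, {"jaw":0.093, "xyz":[0, 0, 0.0333]}, {"jaw":0.093, "xyz":[0, 0, 0.0167]}, {"jaw":0.093, "xyz":[0, 0, 0.015]}, {"jaw":0.093}]'

```text
t: 2.65
tool_pos: [0.6465, 0.2109, 0.0385]
orientation: [-0.677, -3.067, 0.0]
force: [-1.0, 0.7, -0.1]
opening: 0.0927
gripper_force: 0.0
```

```bash
python3 -c "
from h import *
go(.644,.2098,.036)"
```

```text
pos [0.6465 0.2109 0.0385] yaw 65.1 tilt [ 0.0004 -0.0003] shift [ 0.0018 -0.0021  0.0025] turn 0 t 2.65
```

Converted, -0.002 m / 0.6 = -0.0033, 0.001 m / 0.6 = 0.0017.

Request:
creep_tool --ticks '[{"jaw":0.093, "xyz":[0.0017, -0.0033, 0.0033]}, {"jaw":0.05}, {"jaw":0.05}, {"jaw":0.05}, {"jaw":0.05}, {"jaw":0.05}, {"jaw":0.05}, {"jaw":0.05}]' --grip_n 25

```text
t: 3.45
tool_pos: [0.6453, 0.2092, 0.0369]
orientation: [0.68, 3.067, 0.0]
force: [-0.6, -0.3, 0.9]
opening: 0.0592
gripper_force: 25.0
```

```bash
python3 -c "
from h import *
go(.644,.2098,.036)
s=sensors.read_state();print(s['opening'],s['gripper_force'])"
```

```text
pos [0.6453 0.2092 0.0369] yaw 65.0 tilt [-0.0003  0.0002] shift [0.0014 0.     0.0009] turn 0 t 3.45
0.0592440597978835 25.000263154506683
```

Converted, -0.04 m / 0.6 = -0.0667, -0.03 m / 0.6 = -0.05.

Request:
creep_tool --ticks '[{"jaw":0.05, "xyz":[0, 0, -0.0167]}, {"jaw":0.05, "xyz":[0, 0, -0.0333]}, {"jaw":0.05, "xyz":[0, 0, -0.05]}, {"jaw":0.05, "xyz":[0, 0, -0.0667]}, {"jaw":0.05, "xyz":[0, 0, -0.0667]}, {"jaw":0.05, "xyz":[0, 0, -0.0333]}, {"jaw":0.05}]'

```text
t: 4.15
tool_pos: [0.6475, 0.2098, 0.2023]
orientation: [0.678, 3.06, 0.006]
force: [0.3, -0.7, -1.5]
opening: 0.0595
gripper_force: 25.0
```

```bash
python3 -c "
from h import *
go(.633,-.192,.19,65)"
```

```text
pos [0.6475 0.2098 0.2023] yaw 65.01 tilt [-0.0063  0.0051] shift [-0.1566 -0.3703  0.0114] turn 0.0001 t 4.15
```

Converted, -0.034 m / 0.6 = -0.0567, 0.03 m / 0.6 = 0.05.

Request:
creep_tool --ticks '[{"jaw":0.05, "xyz":[-0.01, -0.0242, 0]}, {"jaw":0.05, "xyz":[-0.0175, -0.0417, 0]}, {"jaw":0.05, "xyz":[-0.0242, -0.0567, 0]}, {"jaw":0.05, "xyz":[-0.0242, -0.0567, 0]}, {"jaw":0.05, "xyz":[-0.0242, -0.0567, 0]}, {"jaw":0.05, "xyz":[-0.0242, -0.0567, 0]}, {"jaw":0.05, "xyz":[-0.0242, -0.0567, 0]}, {"jaw":0.05, "xyz":[-0.0242, -0.0567, 0]}, {"jaw":0.05, "xyz":[-0.0242, -0.0567, 0]}, {"jaw":0.05, "xyz":[-0.0242, -0.0567, 0]}, {"jaw":0.05, "xyz":[-0.0175, -0.0417, 0]}, {"jaw":0.05, "xyz":[-0.0142, -0.0333, 0.0333]}, {"jaw":0.05, "xyz":[-0.01, -0.0242, 0.05]}, {"jaw":0.05, "xyz":[-0.005, -0.0142, 0.05]}, {"jaw":0.05}]'

```text
t: 5.65
tool_pos: [0.6241, -0.2028, 0.1078]
orientation: [-0.68, -3.053, -0.003]
force: [-0.8, 0.4, -3.8]
opening: 0.0593
gripper_force: 25.0
```

```bash
python3 -c "
from h import *
go(.633,-.192,.0369,65)"
```

```text
pos [ 0.6241 -0.2028  0.1078] yaw 64.87 tilt [ 0.0139 -0.0012] shift [-0.0044  0.0137  0.0708] turn -0.0022 t 5.65
```

Converted, 0.02 m / 0.6 = 0.0333, 0.015 m / 0.6 = 0.025.

Request:
creep_tool --ticks '[{"jaw":0.05, "xyz":[0, 0, 0.0333]}, {"jaw":0.05, "xyz":[0, 0, 0.025]}, {"jaw":0.05, "xyz":[0, 0, 0.0167]}, {"jaw":0.05}, {"jaw":0.05}]'

```text
t: 6.15
tool_pos: [0.6303, -0.2024, 0.0719]
orientation: [-0.679, -3.067, -0.0]
force: [-0.4, 0.3, -0.3]
opening: 0.0596
gripper_force: 25.0
```

```bash
python3 -c "
from h import *
go(.633,-.192,.0369,65)"
```

```text
pos [ 0.6303 -0.2024  0.0719] yaw 65.02 tilt [0.0001 0.    ] shift [0.0019 0.0105 0.035 ] turn 0.0004 t 6.15
```

Converted, 0.0105 m / 0.6 = 0.0175, 0.01 m / 0.6 = 0.0167.

Request:
creep_tool --ticks '[{"jaw":0.05, "xyz":[0.0033, 0.0175, 0.0167]}, {"jaw":0.05, "xyz":[0, 0, 0.0167]}, {"jaw":0.05, "xyz":[0, 0, 0.0133]}, {"jaw":0.05, "xyz":[0, 0, 0.0067]}, {"jaw":0.05, "xyz":[0, 0, 0.0033]}, {"jaw":0.05}, {"jaw":0.05}]'

```text
t: 6.85
tool_pos: [0.6331, -0.1925, 0.0379]
orientation: [0.68, 3.066, -0.0]
force: [-0.7, -0.1, -1.5]
opening: 0.0595
gripper_force: 25.0
```

```bash
python3 -c "
from h import *
go(.633,-.192,.0369,65)
print(sensors.read_state()['force'])"
```

```text
pos [ 0.6331 -0.1925  0.0379] yaw 64.99 tilt [-0.0006  0.    ] shift [0.0003 0.0004 0.001 ] turn -0.0002 t 6.85
[-0.70900782 -0.13011312 -1.54276694]
```

Converted, 0.001 m / 0.6 = 0.0017, 0.0005 m / 0.6 = 0.0008.

Request:
creep_tool --ticks '[{"jaw":0.05, "xyz":[0, 0, 0.0017]}, {"jaw":0.05, "xyz":[0, 0, 0.0008]}, {"jaw":0.05}]'

```text
t: 7.15
tool_pos: [0.6332, -0.1925, 0.0368]
orientation: [0.68, 3.066, -0.0]
force: [-2.3, 0.8, 2.8]
opening: 0.0594
gripper_force: 25.0
```

Converted, -0.045 m / 0.6 = -0.075, -0.04 m / 0.6 = -0.0667.

Request:
creep_tool --ticks '[{"jaw":0.093}, {"jaw":0.093}, {"jaw":0.093}, {"jaw":0.093}, {"jaw":0.093, "xyz":[0, 0, -0.0333]}, {"jaw":0.093, "xyz":[0, 0, -0.0667]}, {"jaw":0.093, "xyz":[0, 0, -0.075]}, {"jaw":0.093, "xyz":[0, 0, -0.0667]}, {"jaw":0.093, "xyz":[0, 0, -0.025]}, {"jaw":0.093}, {"jaw":0.093}]'

```text
t: 8.25
tool_pos: [0.6323, -0.192, 0.1944]
orientation: [-0.68, -3.065, -0.0]
force: [-0.2, 0.3, -0.6]
opening: 0.093
gripper_force: 0.0
```

```bash
python3 -c "
from h import *
W=cloud(read_camera('top'))
print('tin',blob(W,(.633,-.192),.06,.04,.07))
print('bottle',blob(W,(.4445,.1245),.06,.125,.15))
go(.4445,.1245,.2,65)"
```

```text
tin {'n': 46, 'mean': array([ 0.6317, -0.1906,  0.0485]), 'circ': array([ 0.6316, -0.1915,  0.0295]), 'rect': array([ 6.29900e-01, -1.90700e-01,  5.87000e-02,  3.01000e-02,
        6.59991e+01])}
bottle {'n': 114, 'mean': array([0.4447, 0.124 , 0.1401]), 'circ': array([0.4445, 0.1246, 0.015 ]), 'rect': array([ 0.4445,  0.1245,  0.0282,  0.0279, 15.0558])}
pos [ 0.6317 -0.1918  0.1932] yaw 65.0 tilt [ 0.0039 -0.0002] shift [ 0.3033  0.2075 -0.0057] turn 0.0 t 8.3
```

Converted, 0.03 m / 0.6 = 0.05, 0.025 m / 0.6 = 0.0417.

Request:
creep_tool --ticks '[{"jaw":0.093, "xyz":[0.025, 0.0167, -0.005]}, {"jaw":0.093, "xyz":[0.0417, 0.0283, -0.005]}, {"jaw":0.093, "xyz":[0.05, 0.0342, 0]}, {"jaw":0.093, "xyz":[0.05, 0.0342, 0]}, {"jaw":0.093, "xyz":[0.05, 0.0342, 0]}, {"jaw":0.093, "xyz":[0.05, 0.0342, 0]}, {"jaw":0.093, "xyz":[0.05, 0.0342, 0]}, {"jaw":0.093, "xyz":[0.05, 0.0342, 0]}, {"jaw":0.093, "xyz":[0.05, 0.0342, 0]}, {"jaw":0.093, "xyz":[0.0417, 0.0283, 0]}, {"jaw":0.093, "xyz":[0.03, 0.0217, 0]}, {"jaw":0.093, "xyz":[0.0167, 0.0125, 0]}, {"jaw":0.093}, {"jaw":0.093}, {"jaw":0.093}]'

```text
t: 9.8
tool_pos: [0.4464, 0.1234, 0.2017]
orientation: [-0.681, -3.066, 0.001]
force: [0.1, -0.6, -0.0]
opening: 0.0932
gripper_force: 0.0
```

```bash
python3 -c "
from h import *
W=cloud(read_camera('wrist'))
print('bottle',blob(W,(.4445,.1245),.06,.125,.15))
print('lt',blob(W,(.4387,.1195),.1,.041,.05))
print('beaker',blob(W,(.4355,.3275),.06,.02,.1))
go(.4445,.1243,.082,65)"
```

```text
bottle {'n': 1567, 'mean': array([0.4429, 0.1263, 0.1386]), 'circ': array([0.4444, 0.1257, 0.015 ]), 'rect': array([4.4410e-01, 1.2550e-01, 2.8800e-02, 2.9300e-02, 6.3069e+01])}
lt {'n': 11472, 'mean': array([0.4294, 0.1227, 0.0438]), 'circ': array([0.4384, 0.1208, 0.0819]), 'rect': array([ 0.4382,  0.1207,  0.1182,  0.1183, 87.1511])}
beaker {'n': 7308, 'mean': array([0.4357, 0.3336, 0.0612]), 'circ': array([0.4348, 0.3287, 0.0325]), 'rect': array([ 0.4349,  0.3284,  0.064 ,  0.0628, 58.4348])}
pos [0.4465 0.1234 0.2018] yaw 64.93 tilt [ 0.0003 -0.0005] shift [0.0022 0.     0.1198] turn -0.0012 t 9.85
```

Converted, 0.03 m / 0.6 = 0.05, 0.002 m / 0.6 = 0.0033.

Request:
creep_tool --ticks '[{"jaw":0.093, "xyz":[0.0033, 0.0017, 0.0333]}, {"jaw":0.093, "xyz":[0, 0, 0.05]}, {"jaw":0.093, "xyz":[0, 0, 0.05]}, {"jaw":0.093, "xyz":[0, 0, 0.0417]}, {"jaw":0.093, "xyz":[0, 0, 0.025]}, {"jaw":0.093}, {"jaw":0.04}, {"jaw":0.04}, {"jaw":0.04}, {"jaw":0.04}, {"jaw":0.04}, {"jaw":0.04}, {"jaw":0.04}]' --grip_n 25

```text
t: 11.15
tool_pos: [0.4448, 0.126, 0.0823]
orientation: [0.68, 3.067, -0.0]
force: [-0.9, -1.0, 1.7]
opening: 0.0451
gripper_force: 25.0
```

```bash
python3 -c "
from h import *
go(.4445,.125,.082,65)"
```

```text
pos [0.4448 0.126  0.0823] yaw 65.01 tilt [-0.0002  0.    ] shift [-0.0001 -0.0011  0.0003] turn 0.0001 t 11.15
```

Request:
creep_tool --ticks '[{"jaw":0.04, "xyz":[0, 0, -0.0167]}, {"jaw":0.04, "xyz":[0, 0, -0.0333]}, {"jaw":0.04, "xyz":[0, 0, -0.05]}, {"jaw":0.04, "xyz":[0, 0, -0.0333]}, {"jaw":0.04, "xyz":[0, 0, -0.0167]}, {"jaw":0.04}, {"jaw":0.04}]'

```text
t: 11.85
tool_pos: [0.4443, 0.126, 0.1713]
orientation: [-0.68, -3.066, 0.001]
force: [0.1, -0.0, -2.9]
opening: 0.0454
gripper_force: 25.0
```

```bash
python3 -c "
from h import *
go(.6458,.2103,.0433,65)"
```

```text
pos [0.4443 0.126  0.1713] yaw 65.0 tilt [ 0.0008 -0.0005] shift [-0.1471  0.1616  0.1278] turn 0.0001 t 11.85
```

Converted, 0.025 m / 0.6 = 0.0417, 0.0241 m / 0.6 = 0.0402.

Request:
creep_tool --ticks '[{"jaw":0.04, "xyz":[-0.015, 0.0167, 0]}, {"jaw":0.04, "xyz":[-0.03, 0.0333, 0]}, {"jaw":0.04, "xyz":[-0.0367, 0.0402, 0]}, {"jaw":0.04, "xyz":[-0.0367, 0.0402, 0]}, {"jaw":0.04, "xyz":[-0.0367, 0.0402, 0]}, {"jaw":0.04, "xyz":[-0.0367, 0.0402, 0]}, {"jaw":0.04, "xyz":[-0.03, 0.0333, 0]}, {"jaw":0.04, "xyz":[-0.015, 0.0167, 0.0333]}, {"jaw":0.04, "xyz":[-0.0075, 0.0083, 0.0333]}, {"jaw":0.04, "xyz":[0, 0, 0.0417]}, {"jaw":0.04, "xyz":[0, 0, 0.0333]}, {"jaw":0.04, "xyz":[0, 0, 0.0167]}, {"jaw":0.04}, {"jaw":0.04}, {"jaw":0.04}]'

```text
t: 13.35
tool_pos: [0.6467, 0.2106, 0.0787]
orientation: [0.679, 3.065, 0.002]
force: [-0.2, 0.1, -1.9]
opening: 0.0454
gripper_force: 25.0
```

```bash
python3 -c "
from h import *
go(.6458,.2103,.0433,65)"
```

```text
pos [0.6467 0.2106 0.0787] yaw 65.0 tilt [-0.0018  0.0014] shift [ 0.0007 -0.0007  0.0354] turn 0.0 t 13.35
```

Converted, 0.012 m / 0.6 = 0.02, 0.01 m / 0.6 = 0.0167.

Request:
creep_tool --ticks '[{"jaw":0.04, "xyz":[0.0012, -0.0012, 0.02]}, {"jaw":0.04, "xyz":[0, 0, 0.0167]}, {"jaw":0.04, "xyz":[0, 0, 0.01]}, {"jaw":0.04, "xyz":[0, 0, 0.005]}, {"jaw":0.04, "xyz":[0, 0, 0.0033]}, {"jaw":0.04, "xyz":[0, 0, 0.0017]}, {"jaw":0.04}, {"jaw":0.04}]'

```text
t: 14.15
tool_pos: [0.6451, 0.2101, 0.0434]
orientation: [0.68, 3.067, 0.0]
force: [0.2, -0.0, -2.4]
opening: 0.0454
gripper_force: 25.0
```

```bash
python3 -c "
from h import *
go(.6458,.2103,.0433,65)"
```

```text
pos [0.6451 0.2101 0.0434] yaw 65.0 tilt [-0.0005  0.0004] shift [-0.0006  0.0004  0.0001] turn 0.0001 t 14.15
```

Converted, 0.001 m / 0.6 = 0.0017.

Request:
creep_tool --ticks '[{"jaw":0.04, "xyz":[0, 0, 0.0017]}, {"jaw":0.04}]'

```text
t: 14.35
tool_pos: [0.6452, 0.2102, 0.0433]
orientation: [0.68, 3.066, 0.0]
force: [-2.3, -1.1, 5.0]
opening: 0.0455
gripper_force: 25.0
```

Converted, -0.045 m / 0.6 = -0.075, -0.04 m / 0.6 = -0.0667.

Request:
creep_tool --ticks '[{"jaw":0.093}, {"jaw":0.093}, {"jaw":0.093}, {"jaw":0.093}, {"jaw":0.093}, {"jaw":0.093, "xyz":[0, 0, -0.0333]}, {"jaw":0.093, "xyz":[0, 0, -0.0667]}, {"jaw":0.093, "xyz":[0, 0, -0.075]}, {"jaw":0.093, "xyz":[0, 0, -0.0667]}, {"jaw":0.093, "xyz":[0, 0, -0.0083]}, {"jaw":0.093}, {"jaw":0.093}]'

```text
t: 15.55
tool_pos: [0.6441, 0.2099, 0.1904]
orientation: [-0.679, -3.065, 0.002]
force: [0.3, 0.8, -1.2]
opening: 0.0928
gripper_force: 0.0
```

```bash
python3 -c "
from h import *
W=cloud(read_camera('top'))
print('tin',blob(W,(.633,-.192),.06,.04,.07))
print('lt',blob(W,(.4387,.1195),.1,.041,.05))
print('bottle',blob(W,(.6458,.2103),.06,.08,.12))
go(.4388,-.101,.19,65)"
```

```text
tin {'n': 383, 'mean': array([ 0.6316, -0.1915,  0.0486]), 'circ': array([ 0.6323, -0.1922,  0.0304]), 'rect': array([ 0.6321, -0.1914,  0.057 ,  0.0581, 42.5838])}
lt {'n': 1149, 'mean': array([0.439 , 0.1009, 0.0453]), 'circ': array([0.4388, 0.1055, 0.073 ]), 'rect': array([ 0.4375,  0.1042,  0.0892,  0.1201, 88.2979])}
bottle None
pos [0.6437 0.2098 0.1896] yaw 65.0 tilt [ 0.0028 -0.0023] shift [ 0.0543 -0.3682  0.0006] turn 0.0001 t 15.6
```

Converted, -0.035 m / 0.6 = -0.0583, -0.03 m / 0.6 = -0.05.

Request:
creep_tool --ticks '[{"jaw":0.093, "xyz":[0.0037, -0.025, 0]}, {"jaw":0.093, "xyz":[0.0073, -0.05, 0]}, {"jaw":0.093, "xyz":[0.0087, -0.0583, 0]}, {"jaw":0.093, "xyz":[0.0087, -0.0583, 0]}, {"jaw":0.093, "xyz":[0.0087, -0.0583, 0]}, {"jaw":0.093, "xyz":[0.0087, -0.0583, 0]}, {"jaw":0.093, "xyz":[0.0087, -0.0583, 0]}, {"jaw":0.093, "xyz":[0.0087, -0.0583, 0]}, {"jaw":0.093, "xyz":[0.0087, -0.0583, 0]}, {"jaw":0.093, "xyz":[0.0073, -0.05, 0]}, {"jaw":0.093, "xyz":[0.0062, -0.0417, 0]}, {"jaw":0.093, "xyz":[0.0037, -0.025, 0]}, {"jaw":0.093, "xyz":[0.0015, -0.0108, 0]}, {"jaw":0.093}, {"jaw":0.093}, {"jaw":0.093}]'

```text
t: 17.2
tool_pos: [0.441, -0.0985, 0.1918]
orientation: [-0.678, -3.067, -0.0]
force: [0.4, 0.5, -0.7]
opening: 0.0927
gripper_force: 0.0
```

```bash
python3 -c "
from h import *
c=read_camera('wrist');W=cloud(c);cv2.imwrite('pics/w2.png',c['image'][:,:,::-1])
print('box',blob(W,(.4388,-.101),.05,.042,.06))
print('dish',blob(W,(.4388,-.103),.07,.0095,.02),blob(W,(.4388,-.103),.07,.0105,.02))
W=cloud(read_camera('top'))
print('bottle',blob(W,(.6458,.2103),.06,.08,.12))
go(.4388,-.101,.036,65)"
```

```text
box {'n': 3732, 'mean': array([ 0.4374, -0.0997,  0.0494]), 'circ': array([ 0.4383, -0.1004,  0.0384]), 'rect': array([ 4.38500e-01, -1.00200e-01,  5.60000e-02,  5.60000e-02,
        6.50441e+01])}
dish {'n': 1374, 'mean': array([ 0.4345, -0.101 ,  0.0114]), 'circ': array([ 0.4367, -0.1026,  0.0596]), 'rect': array([ 0.4364, -0.1027,  0.1182,  0.118 , 66.0497])} {'n': 1027, 'mean': array([ 0.4337, -0.1003,  0.0118]), 'circ': array([ 0.4367, -0.1026,  0.0596]), 'rect': array([ 0.4366, -0.1023,  0.1179,  0.118 , 18.5317])}
bottle {'n': 125, 'mean': array([0.6438, 0.2077, 0.0982]), 'circ': array([0.6448, 0.2092, 0.017 ]), 'rect': array([0.6447, 0.2081, 0.0317, 0.0297, 3.3581])}
pos [ 0.4411 -0.0986  0.192 ] yaw 65.06 tilt [0.0003 0.0001] shift [ 0.001  -0.0032  0.156 ] turn 0.0011 t 17.3
```

View pics/w2.png

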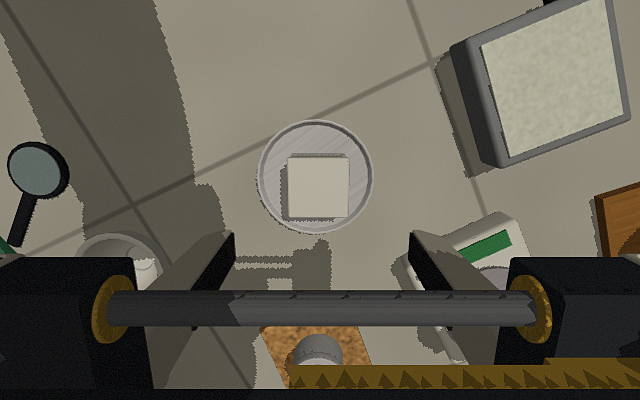

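The wrist view shows the box in the dish at (318,187), with its flat sides square to the fingers. The dish centre is about (315,177), and the light table at upper right is now empty. I'm grasping the box.

Request:
creep_tool --ticks '[{"jaw":0.093, "xyz":[0.0017, -0.005, 0.0333]}, {"jaw":0.093, "xyz":[0, 0, 0.0583]}, {"jaw":0.093, "xyz":[0, 0, 0.0583]}, {"jaw":0.093, "xyz":[0, 0, 0.0583]}, {"jaw":0.093, "xyz":[0, 0, 0.0333]}, {"jaw":0.093, "xyz":[0, 0, 0.0167]}, {"jaw":0.093}, {"jaw":0.05}, {"jaw":0.05}, {"jaw":0.05}, {"jaw":0.05}, {"jaw":0.05}, {"jaw":0.05}, {"jaw":0.05}]' --grip_n 25

```text
t: 18.7
tool_pos: [0.4389, -0.1016, 0.0376]
orientation: [0.68, 3.067, -0.0]
force: [-0.2, -0.4, 4.2]
opening: 0.0558
gripper_force: 25.0
```

```bash
python3 -c "
from h import *
go(.4386,-.1006,.036,65)"
```

```text
pos [ 0.4389 -0.1016  0.0376] yaw 65.0 tilt [-0.0006  0.0001] shift [0.0007 0.0008 0.0016] turn 0.0 t 18.7
```

Converted, -0.03 m / 0.6 = -0.05, -0.02 m / 0.6 = -0.0333.

Request:
creep_tool --ticks '[{"jaw":0.05, "xyz":[0, 0, -0.0167]}, {"jaw":0.05, "xyz":[0, 0, -0.0333]}, {"jaw":0.05, "xyz":[0, 0, -0.05]}, {"jaw":0.05, "xyz":[0, 0, -0.0333]}, {"jaw":0.05, "xyz":[0, 0, -0.0167]}, {"jaw":0.05}, {"jaw":0.05}]'

```text
t: 19.4
tool_pos: [0.4382, -0.1013, 0.1263]
orientation: [-0.68, -3.066, -0.0]
force: [0.5, -0.3, -1.5]
opening: 0.0558
gripper_force: 25.0
```

```bash
python3 -c "
from h import *
go(.4385,.1203,.0766,65)"
```

```text
pos [ 0.4382 -0.1013  0.1263] yaw 65.0 tilt [ 0.001  -0.0001] shift [0.0933 0.201  0.0498] turn 0.0 t 19.4
```

Converted, 0.03 m / 0.6 = 0.05, 0.027 m / 0.6 = 0.045.

Request:
creep_tool --ticks '[{"jaw":0.05, "xyz":[0.0108, 0.0233, 0]}, {"jaw":0.05, "xyz":[0.0208, 0.045, 0]}, {"jaw":0.05, "xyz":[0.0232, 0.05, 0]}, {"jaw":0.05, "xyz":[0.0232, 0.05, 0]}, {"jaw":0.05, "xyz":[0.0232, 0.05, 0]}, {"jaw":0.05, "xyz":[0.0232, 0.05, 0]}, {"jaw":0.05, "xyz":[0.0167, 0.0367, 0]}, {"jaw":0.05, "xyz":[0.0097, 0.0208, 0]}, {"jaw":0.05, "xyz":[0.0047, 0.0092, 0.025]}, {"jaw":0.05, "xyz":[0, 0, 0.025]}, {"jaw":0.05, "xyz":[0, 0, 0.0083]}, {"jaw":0.05}, {"jaw":0.05}, {"jaw":0.05}]'

```text
t: 20.8
tool_pos: [0.4396, 0.12, 0.0927]
orientation: [0.68, 3.066, 0.0]
force: [-1.1, -0.1, -1.3]
opening: 0.0557
gripper_force: 25.0
```

```bash
python3 -c "
from h import *
go(.4385,.1203,.0766,65)"
```

```text
pos [0.4396 0.12   0.0927] yaw 64.98 tilt [-0.0008  0.0005] shift [ 0.0011 -0.0001  0.0161] turn -0.0004 t 20.8
```

Converted, 0.007 m / 0.6 = 0.0117, 0.004 m / 0.6 = 0.0067.

Request:
creep_tool --ticks '[{"jaw":0.05, "xyz":[0.0017, 0, 0.0117]}, {"jaw":0.05, "xyz":[0, 0, 0.0067]}, {"jaw":0.05, "xyz":[0, 0, 0.0033]}, {"jaw":0.05, "xyz":[0, 0, 0.0033]}, {"jaw":0.05, "xyz":[0, 0, 0.0017]}, {"jaw":0.05}, {"jaw":0.05}]'

```text
t: 21.5
tool_pos: [0.4384, 0.1205, 0.0766]
orientation: [0.68, 3.067, 0.0]
force: [-3.5, -0.6, 5.1]
opening: 0.0557
gripper_force: 25.0
```

Converted, -0.04 m / 0.6 = -0.0667, -0.005 m / 0.6 = -0.0083.

Request:
creep_tool --ticks '[{"jaw":0.093}, {"jaw":0.093}, {"jaw":0.093}, {"jaw":0.093}, {"jaw":0.093}, {"jaw":0.093, "xyz":[0, 0, -0.0333]}, {"jaw":0.093, "xyz":[0, 0, -0.0667]}, {"jaw":0.093, "xyz":[0, 0, -0.0667]}, {"jaw":0.093, "xyz":[0, 0, -0.0333]}, {"jaw":0.093, "xyz":[0, 0, -0.0083]}, {"jaw":0.093}, {"jaw":0.093}]'

```text
t: 22.7
tool_pos: [0.4374, 0.1203, 0.1994]
orientation: [-0.679, -3.065, 0.001]
force: [-0.8, 1.0, -1.5]
opening: 0.0929
gripper_force: 0.0
```

```bash
python3 -c "
from h import *
W=cloud(read_camera('top'))
print('tin',blob(W,(.633,-.192),.06,.04,.07))
print('jar',blob(W,(.6387,0),.06,.1,.13))
print('box',blob(W,(.4385,.1203),.06,.08,.10))
go(.6387,0,.2,65)"
```

```text
tin {'n': 380, 'mean': array([ 0.6315, -0.1915,  0.0488]), 'circ': array([ 0.6313, -0.1914,  0.0299]), 'rect': array([ 0.6319, -0.1914,  0.057 ,  0.0581, 43.0044])}
jar {'n': 357, 'mean': array([ 6.378e-01, -2.000e-04,  1.113e-01]), 'circ': array([ 6.387e-01, -4.000e-04,  2.760e-02]), 'rect': array([ 6.38200e-01, -1.00000e-04,  5.37000e-02,  5.37000e-02,
        2.73311e+01])}
box None
pos [0.4371 0.1203 0.1991] yaw 65.0 tilt [ 0.0026 -0.0018] shift [-0.2335 -0.0239 -0.0015] turn 0.0 t 22.75
```

Converted, -0.035 m / 0.6 = -0.0583, -0.028 m / 0.6 = -0.0467.

Request:
creep_tool --ticks '[{"jaw":0.093, "xyz":[-0.0233, -0.0023, 0]}, {"jaw":0.093, "xyz":[-0.0467, -0.0048, 0]}, {"jaw":0.093, "xyz":[-0.0583, -0.006, 0]}, {"jaw":0.093, "xyz":[-0.0583, -0.006, 0]}, {"jaw":0.093, "xyz":[-0.0583, -0.006, 0]}, {"jaw":0.093, "xyz":[-0.0583, -0.006, 0]}, {"jaw":0.093, "xyz":[-0.0433, -0.0045, 0]}, {"jaw":0.093, "xyz":[-0.0267, -0.0027, 0]}, {"jaw":0.093, "xyz":[-0.0142, -0.0015, 0]}, {"jaw":0.093}, {"jaw":0.093}, {"jaw":0.093}]'

```text
t: 23.95
tool_pos: [0.6383, 0.0011, 0.201]
orientation: [-0.679, -3.067, 0.0]
force: [0.1, -0.7, -0.1]
opening: 0.093
gripper_force: 0.0
```

```bash
python3 -c "
from h import *
W=cloud(read_camera('wrist'))
print('jar',blob(W,(.6387,0),.06,.1,.13))
print('bal',blob(W,(.62,.0046),.09,.03,.05))
W=cloud(read_camera('top'))
print('box',blob(W,(.4385,.1203),.06,.08,.10))
go(.6387,-.0001,.096,65)"
```

```text
jar {'n': 3949, 'mean': array([0.637 , 0.0013, 0.1103]), 'circ': array([0.6382, 0.0009, 0.0276]), 'rect': array([6.38200e-01, 1.10000e-03, 5.41000e-02, 5.39000e-02, 6.26072e+01])}
bal {'n': 12537, 'mean': array([0.604 , 0.0111, 0.0389]), 'circ': array([0.6203, 0.0056, 0.087 ]), 'rect': array([0.6201, 0.005 , 0.1346, 0.1196, 2.219 ])}
box {'n': 251, 'mean': array([0.4405, 0.133 , 0.0898]), 'circ': array([0.4412, 0.1272, 0.033 ]), 'rect': array([4.42200e-01, 1.29000e-01, 3.85000e-02, 5.74000e-02, 6.84849e+01])}
pos [0.6384 0.0011 0.2014] yaw 65.05 tilt [-0.0002  0.0001] shift [-0.0007 -0.001   0.1054] turn 0.0008 t 24.05
```

Converted, 0.03 m / 0.6 = 0.05, -0.0005 m / 0.6 = -0.0008.

Request:
creep_tool --ticks '[{"jaw":0.093, "xyz":[0, -0.0008, 0.0333]}, {"jaw":0.093, "xyz":[0, 0, 0.05]}, {"jaw":0.093, "xyz":[0, 0, 0.05]}, {"jaw":0.093, "xyz":[0, 0, 0.0283]}, {"jaw":0.093, "xyz":[0, 0, 0.0133]}, {"jaw":0.093}, {"jaw":0.05}, {"jaw":0.05}, {"jaw":0.05}, {"jaw":0.05}, {"jaw":0.05}, {"jaw":0.05}, {"jaw":0.05}]' --grip_n 25

```text
t: 25.35
tool_pos: [0.6388, 0.0001, 0.0964]
orientation: [0.68, 3.067, 0.0]
force: [-0.5, -0.1, 2.1]
opening: 0.0543
gripper_force: 25.0
```

```bash
python3 -c "
from h import *
go(.6384,.0005,.096,65)"
```

```text
pos [6.388e-01 1.000e-04 9.640e-02] yaw 65.0 tilt [-0.0004  0.0001] shift [0.0005 0.0002 0.0004] turn -0.0 t 25.35
```

Converted, -0.02 m / 0.6 = -0.0333, -0.015 m / 0.6 = -0.025.

Request:
creep_tool --ticks '[{"jaw":0.05, "xyz":[0, 0, -0.0167]}, {"jaw":0.05, "xyz":[0, 0, -0.0333]}, {"jaw":0.05, "xyz":[0, 0, -0.025]}, {"jaw":0.05}, {"jaw":0.05}]'

```text
t: 25.85
tool_pos: [0.6389, 0.0001, 0.1416]
orientation: [0.68, 3.066, 0.0]
force: [-0.7, 0.8, -1.7]
opening: 0.0542
gripper_force: 25.0
```

```bash
python3 -c "
from h import *
go(.4367,-.1026,.0574,65)"
```

```text
pos [6.389e-01 1.000e-04 1.416e-01] yaw 65.0 tilt [-0.001   0.0004] shift [ 0.14   -0.1786  0.084 ] turn 0.0001 t 25.85
```

Converted, -0.028 m / 0.6 = -0.0467, -0.023 m / 0.6 = -0.0383.

Request:
creep_tool --ticks '[{"jaw":0.05, "xyz":[0.015, -0.0192, 0]}, {"jaw":0.05, "xyz":[0.03, -0.0383, 0]}, {"jaw":0.05, "xyz":[0.0367, -0.0467, 0]}, {"jaw":0.05, "xyz":[0.0367, -0.0467, 0]}, {"jaw":0.05, "xyz":[0.0367, -0.0467, 0]}, {"jaw":0.05, "xyz":[0.0367, -0.0467, 0]}, {"jaw":0.05, "xyz":[0.0225, -0.0287, 0]}, {"jaw":0.05, "xyz":[0.0125, -0.0158, 0]}, {"jaw":0.05, "xyz":[0.0067, -0.009, 0.0167]}, {"jaw":0.05, "xyz":[0, 0, 0.0333]}, {"jaw":0.05, "xyz":[0, 0, 0.0333]}, {"jaw":0.05, "xyz":[0, 0, 0.0167]}, {"jaw":0.05}, {"jaw":0.05}, {"jaw":0.05}]'

```text
t: 27.35
tool_pos: [0.4371, -0.1027, 0.0821]
orientation: [0.679, 3.066, -0.0]
force: [0.1, -0.6, -1.4]
opening: 0.0541
gripper_force: 25.0
```

```bash
python3 -c "
from h import *
go(.4367,-.1026,.0574,65)"
```

```text
pos [ 0.4371 -0.1027  0.0821] yaw 65.02 tilt [-0.0015  0.0001] shift [ 0.0005 -0.0001  0.0247] turn 0.0003 t 27.35
```

Converted, 0.01 m / 0.6 = 0.0167, 0.007 m / 0.6 = 0.0117.

Request:
creep_tool --ticks '[{"jaw":0.05, "xyz":[0.0008, 0, 0.0167]}, {"jaw":0.05, "xyz":[0, 0, 0.0117]}, {"jaw":0.05, "xyz":[0, 0, 0.0067]}, {"jaw":0.05, "xyz":[0, 0, 0.0033]}, {"jaw":0.05, "xyz":[0, 0, 0.0017]}, {"jaw":0.05, "xyz":[0, 0, 0.0017]}, {"jaw":0.05}, {"jaw":0.05}]'

```text
t: 28.15
tool_pos: [0.4363, -0.1026, 0.0576]
orientation: [0.68, 3.066, -0.0]
force: [-6.7, 2.2, 12.5]
opening: 0.0547
gripper_force: 25.0
```

Converted, -0.04 m / 0.6 = -0.0667, -0.0005 m / 0.6 = -0.0008.

Request:
creep_tool --ticks '[{"jaw":0.05, "xyz":[0, 0, -0.0008]}, {"jaw":0.093}, {"jaw":0.093}, {"jaw":0.093}, {"jaw":0.093}, {"jaw":0.093}, {"jaw":0.093, "xyz":[0, 0, -0.0333]}, {"jaw":0.093, "xyz":[0, 0, -0.0667]}, {"jaw":0.093, "xyz":[0, 0, -0.0667]}, {"jaw":0.093, "xyz":[0, 0, -0.025]}, {"jaw":0.093, "xyz":[0, 0, -0.0083]}, {"jaw":0.093}, {"jaw":0.093}]'

```text
t: 29.45
tool_pos: [0.435, -0.1021, 0.1751]
orientation: [-0.679, -3.065, -0.0]
force: [-0.0, 0.5, -0.7]
opening: 0.0928
gripper_force: 0.0
```

```bash
python3 -c "
from h import *
W=cloud(read_camera('top'))
print('tin',blob(W,(.633,-.192),.06,.04,.07))
print('jar',blob(W,(.4367,-.1026),.05,.055,.09))
print('box',blob(W,(.4385,.1203),.06,.08,.10))
print('bal',blob(W,(.62,.0046),.09,.03,.05)); print('pan',blob(W,(.6325,.005),.07,.0425,.055))
go(.632,-.1915,.18,65)"
```

```text
tin {'n': 383, 'mean': array([ 0.6315, -0.1914,  0.0487]), 'circ': array([ 0.6317, -0.1919,  0.03  ]), 'rect': array([ 0.6321, -0.1914,  0.0575,  0.0582, 40.4532])}
jar None
box {'n': 468, 'mean': array([0.4382, 0.1205, 0.0898]), 'circ': array([0.4382, 0.1197, 0.0378]), 'rect': array([4.38100e-01, 1.20400e-01, 5.59000e-02, 5.59000e-02, 6.49968e+01])}
bal {'n': 2059, 'mean': array([0.6183, 0.0045, 0.0408]), 'circ': array([0.6199, 0.005 , 0.0861]), 'rect': array([0.6199, 0.0041, 0.1353, 0.1198, 2.1091])}
pan {'n': 951, 'mean': array([0.6324, 0.004 , 0.0462]), 'circ': array([0.6266, 0.0126, 0.0647]), 'rect': array([6.25100e-01, 8.50000e-03, 1.03000e-01, 1.14900e-01, 8.79678e+01])}
pos [ 0.4348 -0.102   0.1749] yaw 65.0 tilt [ 0.0028 -0.0003] shift [-0.2165  0.0022 -0.0058] turn -0.0 t 29.5
```

Converted, -0.035 m / 0.6 = -0.0583, 0.03 m / 0.6 = 0.05.

Request:
creep_tool --ticks '[{"jaw":0.093, "xyz":[-0.0233, 0, 0]}, {"jaw":0.093, "xyz":[-0.0467, 0, 0]}, {"jaw":0.093, "xyz":[-0.0583, 0, 0]}, {"jaw":0.093, "xyz":[-0.0583, 0, 0]}, {"jaw":0.093, "xyz":[-0.0583, 0, 0]}, {"jaw":0.093, "xyz":[-0.0467, 0, 0]}, {"jaw":0.093, "xyz":[-0.035, 0, 0]}, {"jaw":0.093, "xyz":[-0.02, 0.0017, 0]}, {"jaw":0.093, "xyz":[-0.0133, 0.0017, 0.0333]}, {"jaw":0.093, "xyz":[0, 0, 0.05]}, {"jaw":0.093, "xyz":[0, 0, 0.05]}, {"jaw":0.093, "xyz":[0, 0, 0.0167]}, {"jaw":0.093}, {"jaw":0.093}]'

```text
t: 30.9
tool_pos: [0.6326, -0.1919, 0.0872]
orientation: [0.68, 3.067, -0.0]
force: [0.7, -0.3, 0.3]
opening: 0.093
gripper_force: 0.0
```

```bash
python3 -c "
from h import *
W=cloud(read_camera('top'))
print('jar',blob(W,(.4367,-.1026),.05,.055,.09))
go(.632,-.1917,.0368,65)"
```

```text
jar {'n': 83, 'mean': array([ 0.4337, -0.0849,  0.0716]), 'circ': array([ 0.4363, -0.0894,  0.0236]), 'rect': array([ 0.4352, -0.0856,  0.0455,  0.0197, 15.3566])}
pos [ 0.6333 -0.1922  0.0883] yaw 65.0 tilt [-0.0022  0.0001] shift [ 0.0015 -0.0001  0.0515] turn 0.0 t 30.95
```

Converted, 0.02 m / 0.6 = 0.0333, 0.01 m / 0.6 = 0.0167.

Request:
creep_tool --ticks '[{"jaw":0.093, "xyz":[0.0008, 0, 0.0333]}, {"jaw":0.093, "xyz":[0, 0, 0.0333]}, {"jaw":0.093, "xyz":[0, 0, 0.0167]}, {"jaw":0.093}, {"jaw":0.05}, {"jaw":0.05}, {"jaw":0.05}, {"jaw":0.05}, {"jaw":0.05}, {"jaw":0.05}, {"jaw":0.05}]' --grip_n 25

```text
t: 32.05
tool_pos: [0.6323, -0.1917, 0.0372]
orientation: [0.68, 3.066, -0.0]
force: [-0.5, -0.0, 3.0]
opening: 0.0595
gripper_force: 25.0
```

```bash
python3 -c "
from h import *
go(.632,-.1917,.0368,65)"
```

```text
pos [ 0.6323 -0.1917  0.0372] yaw 65.0 tilt [-0.0007  0.    ] shift [ 0.0002 -0.0001  0.0004] turn 0.0001 t 32.05
```

Converted, -0.03 m / 0.6 = -0.05, -0.02 m / 0.6 = -0.0333.

Request:
creep_tool --ticks '[{"jaw":0.05, "xyz":[0, 0, -0.0167]}, {"jaw":0.05, "xyz":[0, 0, -0.0333]}, {"jaw":0.05, "xyz":[0, 0, -0.05]}, {"jaw":0.05, "xyz":[0, 0, -0.0333]}, {"jaw":0.05, "xyz":[0, 0, -0.0167]}, {"jaw":0.05}, {"jaw":0.05}]'

```text
t: 32.75
tool_pos: [0.6314, -0.1914, 0.1256]
orientation: [-0.68, -3.066, -0.0]
force: [-0.7, 1.3, -1.7]
opening: 0.0594
gripper_force: 25.0
```

```bash
python3 -c "
from h import *
go(.6325,.0045,.0762,65)"
```

```text
pos [ 0.6314 -0.1914  0.1256] yaw 65.0 tilt [ 0.0014 -0.0001] shift [0.0817 0.178  0.0495] turn 0.0 t 32.75
```

Converted, 0.029 m / 0.6 = 0.0483, 0.024 m / 0.6 = 0.04.

Request:
creep_tool --ticks '[{"jaw":0.05, "xyz":[0.0092, 0.02, 0]}, {"jaw":0.05, "xyz":[0.0183, 0.04, 0]}, {"jaw":0.05, "xyz":[0.0222, 0.0483, 0]}, {"jaw":0.05, "xyz":[0.0222, 0.0483, 0]}, {"jaw":0.05, "xyz":[0.0222, 0.0483, 0]}, {"jaw":0.05, "xyz":[0.0183, 0.04, 0]}, {"jaw":0.05, "xyz":[0.0133, 0.0292, 0]}, {"jaw":0.05, "xyz":[0.0068, 0.015, 0]}, {"jaw":0.05, "xyz":[0.0037, 0.0075, 0.025]}, {"jaw":0.05, "xyz":[0, 0, 0.025]}, {"jaw":0.05, "xyz":[0, 0, 0.0083]}, {"jaw":0.05}, {"jaw":0.05}, {"jaw":0.05}]'

```text
t: 34.15
tool_pos: [0.6337, 0.0036, 0.0923]
orientation: [0.681, 3.066, 0.0]
force: [0.1, 0.4, -1.0]
opening: 0.0596
gripper_force: 25.0
```

```bash
python3 -c "
from h import *
go(.6325,.0045,.0762,65)"
```

```text
pos [0.6337 0.0036 0.0923] yaw 64.96 tilt [-0.0011  0.0004] shift [0.0015 0.0003 0.0161] turn -0.0008 t 34.15
```

Converted, 0.007 m / 0.6 = 0.0117, 0.004 m / 0.6 = 0.0067.

Request:
creep_tool --ticks '[{"jaw":0.05, "xyz":[0.002, 0.0005, 0.0117]}, {"jaw":0.05, "xyz":[0, 0, 0.0067]}, {"jaw":0.05, "xyz":[0, 0, 0.0033]}, {"jaw":0.05, "xyz":[0, 0, 0.0033]}, {"jaw":0.05, "xyz":[0, 0, 0.0017]}, {"jaw":0.05}, {"jaw":0.05}]'

```text
t: 34.85
tool_pos: [0.6324, 0.005, 0.0762]
orientation: [0.68, 3.067, 0.0]
force: [-2.8, 0.4, 4.6]
opening: 0.0594
gripper_force: 25.0
```

Converted, -0.04 m / 0.6 = -0.0667, -0.03 m / 0.6 = -0.05.

Request:
creep_tool --ticks '[{"jaw":0.093}, {"jaw":0.093}, {"jaw":0.093}, {"jaw":0.093}, {"jaw":0.093}, {"jaw":0.093, "xyz":[0, 0, -0.0333]}, {"jaw":0.093, "xyz":[0, 0, -0.0667]}, {"jaw":0.093, "xyz":[0, 0, -0.0667]}, {"jaw":0.093, "xyz":[0, 0, -0.05]}, {"jaw":0.093, "xyz":[-0.025, -0.05, 0]}, {"jaw":0.093, "xyz":[-0.025, -0.05, 0]}, {"jaw":0.093, "xyz":[-0.025, -0.05, 0]}, {"jaw":0.093, "xyz":[-0.025, -0.05, 0]}, {"jaw":0.093, "xyz":[-0.025, -0.05, 0]}, {"jaw":0.093, "xyz":[-0.025, -0.05, 0]}, {"jaw":0.093, "xyz":[-0.025, -0.05, 0]}, {"jaw":0.093, "xyz":[-0.0167, -0.0333, 0]}, {"jaw":0.093}, {"jaw":0.093}, {"jaw":0.093}]'

```text
t: 36.85
tool_pos: [0.6394, -0.2508, 0.2056]
orientation: [-0.678, -3.067, -0.001]
force: [0.3, -0.1, -0.4]
opening: 0.0928
gripper_force: 0.0
```

```bash
python3 -c "
from h import *
c=read_camera('top');W=cloud(c);cv2.imwrite('pics/t9.png',c['image'][:,:,::-1])
c=read_camera('side');cv2.imwrite('pics/s9.png',c['image'][:,:,::-1]);V=cloud(c)
c=read_camera('wrist');X=cloud(c)
for n,*a in [('tin',(.6325,.0045),.06,.08,.1),('jar',(.4367,-.1026),.05,.06,.09),('box',(.4385,.1203),.06,.08,.10),('bottle',(.6458,.2103),.05,.09,.12),('beaker',(.4355,.3275),.06,.02,.1),('dish',(.4367,-.1026),.07,.0095,.02)]:
  print(n,*[(b['n'],b['circ']) if b else None for b in (blob(Q,*a) for Q in (W,V,X))])
s=sensors.read_state();print(s['tool_pos'])"
```

```text
tin (401, array([0.6322, 0.0049, 0.03  ])) (524, array([0.6341, 0.0062, 0.0307])) (4166, array([0.6321, 0.0041, 0.03  ]))
jar (344, array([ 0.4363, -0.1025,  0.0274])) (578, array([ 0.4376, -0.1022,  0.028 ])) None
box (463, array([0.4379, 0.1197, 0.0375])) (515, array([0.4393, 0.1214, 0.0378])) None
bottle (101, array([0.6452, 0.2097, 0.0149])) None None
beaker (324, array([0.4355, 0.328 , 0.0323])) (280, array([0.4356, 0.324 , 0.0285])) None
dish (291, array([ 0.4367, -0.1032,  0.0594])) (313, array([ 0.4388, -0.1019,  0.0604])) None
[ 0.63947108 -0.25075625  0.20576912]
```

View pics/t9.png

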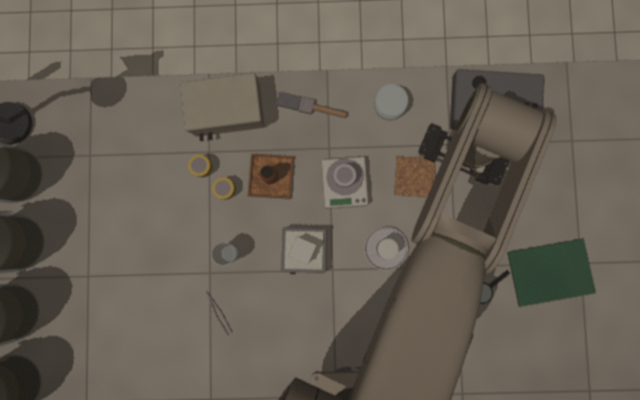

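View pics/s9.png

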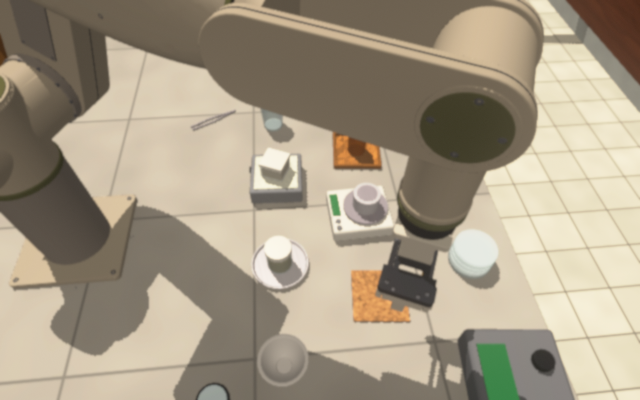

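The top view shows the bottle upright in the tray (269,174), the tin on the pan (345,175), the box on the light table (304,248) and the jar in the dish (388,248). Each is within about 1 mm of its centre. The beaker (225,254) hasn't moved, and the gripper is clear of everything.

```bash
python3 -c "
from plant import robot
print(robot.close_job())"
```

```text
the job is handed in; nothing more can be done
None
```

The job is handed in: the tin is on the balance pan, the box on the light table, the bottle in the tray and the jar in the dish, all upright and within about 1 mm of centre by the last camera check. The beaker is where it was, and the arm took about 37 s of the 141 s allowed.

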